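# Restock the gravity-feed tin rack

### The job

Restock the gravity-feed tin rack behind the red tin that is still in it: lay the green tin from the wooden carrier on its side in the mouth of the top lane so that it rolls round to the bottom, then the blue one, which keeps longest, so that red, green and blue wait in that order behind the front stop. The yellow tin stays in the carrier, and the pepper mill, the pink creamer and the soap bottle stay where they stand.

Things in the scene. Friction and masses are not known exactly. Their poses are not given: they have to be found in the camera images.
- rack: Fixed steel gravity-feed rack for tins that lie across it (along its y, either end first): in at the top front, round the back, out at the bottom front. 250 mm deep (x), 113 mm wide (y), 190 mm high at its back sheet (x = +122 mm). Origin: centre of its underside on the worktop; its front, -x, looks towards the robot (yaw within 0.3 rad)
- rack_rear_edge (a point): Middle of the upper lane's rear edge (rack x = +60, z = 116 mm). The upper lane is plain sheet, open above; from its front edge (x = -92, z = 148 mm) it falls 12 degrees to here. Behind it tins drop through a 62 mm gap to the lower lane. Side wires whose tops are 17 mm above the sheet stand 96 mm apart at the front edge, narrowing to 90 mm at x = -12 mm
- rack_mouth (a point): Where the axis of a tin lies when it rests in the mouth of the upper lane: rack x = -50 mm, y = 0, z = 167 mm, i.e. 28 mm above the sheet. A tin let go here rolls to the back at once and reaches the bottom queue within about a second. Overhead, the front of a wall cabinet hangs 0.66 m ahead of the robot's base, from 0.36 m above the worktop upwards
- rack_outlet (a point): Where the axis of the first tin rests against the front stop (x = -122 mm, 47 mm high): rack x = -95 mm, y = 0, z = 43 mm. The lower lane falls 12 degrees to the front and is 90 mm wide. The second tin comes to rest about 53 mm and the third about 107 mm behind the first (rack x = -41 and +12 mm)
- carrier: Fixed wooden carrier with a row of three cells along its y (centres at y = -60, 0, +60 mm), each 56 mm square. Origin: centre of its underside. 70 mm wide (x), 187 mm long (y); floor 6 mm; long sides only 42 mm high; end boards at y = +-90 mm, 7 mm thick and 104 mm high with hand holes. The tins in it stand 48 mm above the long sides, only 6 mm apart and 3 mm from the end boards
- red_tin: Tin with a red label and a yellow band; diameter 54 mm, 84 mm long, plain cylinder with slight rims, about 0.2 kg (varies). Already in the rack: it lies at the outlet against the front stop. Origin: centre of one flat end; +z runs along its axis to the other end
- green_tin: Tin with a green label and a cream band; diameter 54 mm, 84 mm long, plain cylinder with slight rims, about 0.2 kg (varies). Starts upright in one of the carrier's three cells (which one varies), its foot on the 6 mm floor, top at 90 mm. Origin: centre of one flat end; +z runs along its axis to the other end
- blue_tin: Tin with a blue label and a cream band; diameter 54 mm, 84 mm long, plain cylinder with slight rims, about 0.2 kg (varies). Starts upright in one of the carrier's three cells (which one varies), its foot on the 6 mm floor, top at 90 mm. Origin: centre of one flat end; +z runs along its axis to the other end
- yellow_tin: Tin with a yellow label and a red band; diameter 54 mm, 84 mm long, plain cylinder with slight rims, about 0.2 kg (varies). Starts upright in one of the carrier's three cells (which one varies), its foot on the 6 mm floor, top at 90 mm. It stays there. Origin: centre of one flat end; +z runs along its axis to the other end
- red_tin_mid (a point): Middle of the red tin's axis, 42 mm from either end
- green_tin_mid (a point): Middle of the green tin's axis, 42 mm from either end
- blue_tin_mid (a point): Middle of the blue tin's axis, 42 mm from either end
- pepper_mill: Bystander: wooden pepper mill, 58 mm diameter, 170 mm tall, loose; stands between rack and carrier or to the far left or right of them. Origin: centre of its foot
- creamer: Bystander: pink creamer jug, 84 x 106 mm with its handle, 106 mm tall, loose; stands in another of these three places. Origin: centre of its foot
- soap: Bystander: pink soap bottle with a pump, 48 x 78 mm, 180 mm tall, loose; stands in the third of these places. Origin: centre of its foot
Not all that is in view belongs to the job. What is shaped like the red_tin but turquoise is not meant.

How it is judged (in metres and radians):
On the way, in this order (a step that is already met when the one before it is completed fails the run):
1. with the red tin waiting at the front stop, the green tin lies across the top lane (x of red_tin_mid in the frame of rack between -0.108 and -0.082 m and y of red_tin_mid in the frame of rack between -0.01 and 0.01 m and z of red_tin_mid in the frame of rack between 0.025 and 0.08 m and angle between the z axis of red_tin and the y axis of rack, either way round below 0.12 rad and x of green_tin_mid in the frame of rack between -0.1 and 0.04 m and y of green_tin_mid in the frame of rack between -0.012 and 0.012 m and z of green_tin_mid in the frame of rack between 0.135 and 0.195 m and angle between the z axis of green_tin and the y axis of rack, either way round below 0.25 rad), for 0.05 s.
2. with the red and green tins waiting below, the blue tin lies across the top lane (x of red_tin_mid in the frame of rack between -0.108 and -0.082 m and y of red_tin_mid in the frame of rack between -0.01 and 0.01 m and z of red_tin_mid in the frame of rack between 0.025 and 0.08 m and angle between the z axis of each of red_tin, green_tin and the y axis of rack, either way round below 0.12 rad and x of green_tin_mid in the frame of rack between -0.054 and -0.03 m and y of green_tin_mid in the frame of rack between -0.01 and 0.01 m and z of green_tin_mid in the frame of rack between 0.025 and 0.08 m and x of blue_tin_mid in the frame of rack between -0.1 and 0.04 m and y of blue_tin_mid in the frame of rack between -0.012 and 0.012 m and z of blue_tin_mid in the frame of rack between 0.135 and 0.195 m and angle between the z axis of blue_tin and the y axis of rack, either way round below 0.25 rad), for 0.05 s.
At the end, for the whole second after the job is handed in: Red, green and blue tins lie at rest across the rack's lower lane, within 0.12 rad of its y and centred within 10 mm: red against the front stop (middle at rack x = -108 to -82 mm), green next (-54 to -30 mm), blue third (-2 to +25 mm) (x of red_tin_mid in the frame of rack between -0.108 and -0.082 m and y of red_tin_mid in the frame of rack between -0.01 and 0.01 m and z of red_tin_mid in the frame of rack between 0.025 and 0.08 m and angle between the z axis of each of red_tin, green_tin, blue_tin and the y axis of rack, either way round below 0.12 rad and x of green_tin_mid in the frame of rack between -0.054 and -0.03 m and y of green_tin_mid in the frame of rack between -0.01 and 0.01 m and z of green_tin_mid in the frame of rack between 0.025 and 0.08 m and x of blue_tin_mid in the frame of rack between -0.002 and 0.025 m and y of blue_tin_mid in the frame of rack between -0.01 and 0.01 m and z of blue_tin_mid in the frame of rack between 0.025 and 0.08 m and linear speed of each of red_tin, green_tin, blue_tin below 0.02 m/s); the robot touches nothing.
It fails at once if the pepper mill is shifted by more than 30 mm or tipped (distance of pepper_mill from where it was at the start of the episode above 0.03 m or angle between pepper_mill's own z axis and vertical above 0.3 rad).
It fails at once if the creamer is shifted by more than 30 mm or tipped (distance of creamer from where it was at the start of the episode above 0.03 m or angle between creamer's own z axis and vertical above 0.3 rad).
It fails at once if the soap bottle is shifted by more than 30 mm or tipped (distance of soap from where it was at the start of the episode above 0.03 m or angle between soap's own z axis and vertical above 0.3 rad).
It fails at once if the yellow tin is shifted by more than 30 mm or tipped (distance of yellow_tin from where it was at the start of the episode above 0.03 m or angle between yellow_tin's own z axis and vertical above 0.3 rad).
It also fails if it takes over 72 s, if anything falls off the work surface, if the arm or the gripper's body presses on something with over 40 N, if the wrist force passes 120 N, or if a joint passes its speed limit or range.

### The arm

A 6-joint arm with a two-finger parallel gripper is mounted at the origin on a cart in front of the work surface, level with it; the furniture and walls round the work are solid. World frame = base frame: x ahead of the robot, y to its left, z up, the work surface at z = 0. Lengths are in mm, angles in rad, forces in N, time in s.
With the tool pointing down it reaches from about 350 to 875 mm from the base axis. Payload 4.2 kg.
Tool frame: the origin (TCP) lies on the mounting face of the last link; the fingertips stand 173 mm ahead of it and the grasp point (between the pads) lies 155 mm ahead of it; z points along the fingers, y is the line along which they close (so a half turn about z gives the same grasp; the last joint's range is limited). The gripper opens to 85 mm and grips with 20 to 120 N. Pads are 22 mm wide; open, the fingers measure 114 mm over their backs; the gripper's body (76 mm by 85 mm) begins 54 mm behind the grasp point. The pads swing forward as they close: fully open they stand 13 mm farther back than shut.
Start: joints at [-0.929, 0.385, 0.008, 0, -1.194, -0.259], TCP at [233.463, -579.737, 404.712] pointing down, gripper open.
Joint ranges: [-3.14, 3.14], [-1.21, 2.06], [-1.07, 1.41], [-3.16, 2.05], [-2.99, -0.16], [-3.1, 3.1]. Speed limits (rad/s): [2.79, 2.79, 3.14, 3.14, 3.14, 3.14].

### API

Orientations are given as a unit quaternion [x, y, z, w].
In Python, from bench import arm gives the robot as it stands.
- The arm moves only by the tool carry_out, never from a script. Its argument "rows" is a list of rows, each a list of 7 numbers: the shift along the tool's x, y, z as a fraction of full scale, then the turn, a rotation vector about the tool's x, y, z as a fraction of full scale, then the opening, from -1 (shut) to 1 (fully open). A call has 1 to 12 rows; each row is the pose to reach, as a shift and turn from the pose commanded when the call began, along the tool's axes at that moment, turning the shorter way round; what a row does not reach only later rows make up. Full scale, the value 1, is 20 cm for a shift and pi rad for a turn. A row lasts 1/8 s, in which the tool goes at most 62.5 mm and 10.7 degrees, less where a joint would pass 70% of its speed; a pose out of reach is approached as far as the arm can. A call with a number of a shift or a turn outside -1 to 1 is refused whole. A call with a gripper value outside its range is refused whole. The fingers move at their own pace and stop on an object; the grip force is fixed at half the most. Time passes only in rows, so rows that repeat a pose let the fingers close. It gives the time, the measured TCP pose, the force, the opening and the grip force at its end, in the units of the state.
- arm.read_state(): the state, without advancing time (a new reading comes with each control period).
- arm.get_image(name): name is "scene" or "side" or "wrist"; returns (picture, depth): 480x640x3 uint8, red, green, blue; 480x640 float32, mm along the optical axis (not along the pixel's ray), 0 where there is no reading.
- arm.calibration(name): a dict with "mtx" (3x3 intrinsics, pixels), "cam_to_world" (4x4, takes a point from camera to world coordinates). Camera axes: x right, y up, looking along -z (the intrinsics and any distortion apply to the point x, -y, -z); pixel columns grow to the right and rows downward; lengths in mm; the calibration is good to about 2 mm. A picture is of the moment at which its call begins: read the wrist's pose just before it. calibration takes no time and is no camera call; for the wrist camera it gives the pose at the moment of the call.
- arm.job_done(): hands the job in; it is judged then, once.
The state is a dict: "clock": time; "joints": joint angles; "joint_vel": joint speeds; "joint_efforts": joint torques, N m; "position": TCP position; "ee_rot": TCP orientation; "contact_force": force on the tool from outside, world axes, zero at the start; "wrist_torque": the same for the moment, N m; "gripper_width": finger opening in mm; "grasp_force": force on a finger pad.
Only numpy, scipy, OpenCV 4.12 (cv2) and the standard library are available. Lean on these libraries where they do the work, as an engineer would, in place of code of your own. Each camera call takes 0.05 s, during which the arm holds its last target. There are 200 camera calls.

## Working session

There is one attempt and no reset: what is moved stays moved. The work goes in short steps, Python scripts to look and compute and a tool call to move; the robot and the scene stay as the last step left them, time stands still between calls to the robot, and variables do not carry over. Pictures are saved under pics/ and viewed, at most 12 in all, crops included, and the job is handed in when it is done.

Besides the shell and the picture viewer there is one more tool, called after "Emit:" as name(argument=value, ...), one argument or row to a line, values as JSON. carry_out: Moves the arm, as the interface text tells. Its arguments: {"type":"object","properties":{"rows":{"type":"array"}},"required":["rows"]}

```bash
mkdir -p pics; ls
python3 - <<'E'
from bench import arm
import cv2,numpy as np
ims=[]
for n in("scene","side"):
    p,d=arm.get_image(n); c=arm.calibration(n)
    np.savez(f"pics/{n}0.npz",p=p,d=d,K=c["mtx"],T=c["cam_to_world"])
    cv2.imwrite(f"pics/{n}0.png",p[...,::-1]); print(n,c, (d>0).mean())
s=arm.read_state();print(s)
E
```

```text
pics
scene {'mtx': array([[578.9286579 ,   0.        , 311.66439262],
       [  0.        , 578.9286579 , 237.8897301 ],
       [  0.        ,   0.        ,   1.        ]]), 'cam_to_world': array([[-8.07723572e-01,  2.66268669e-01, -5.26007250e-01,
        -4.89902143e+02],
       [-5.89495586e-01, -3.51428577e-01,  7.27318987e-01,
         1.34279748e+03],
       [ 8.80827952e-03,  8.97551643e-01,  4.40821350e-01,
         9.41523636e+02],
       [ 0.00000000e+00,  0.00000000e+00,  0.00000000e+00,
         1.00000000e+00]])} 0.9151399739583334
side {'mtx': array([[506.23972942,   0.        , 316.73842217],
       [  0.        , 506.23972942, 242.17086883],
       [  0.        ,   0.        ,   1.        ]]), 'cam_to_world': array([[-9.79170795e-01,  9.49754338e-02, -1.79455343e-01,
         2.57266193e+02],
       [-2.02129539e-01, -3.72447381e-01,  9.05774032e-01,
         1.23170812e+03],
       [ 1.91886089e-02,  9.23180706e-01,  3.83886939e-01,
         6.54264428e+02],
       [ 0.00000000e+00,  0.00000000e+00,  0.00000000e+00,
         1.00000000e+00]])} 0.886298828125
{'clock': 0.1, 'joints': array([-9.29415334e-01,  3.85473036e-01,  6.77186152e-03, -4.06389991e-04,
       -1.19397166e+00, -2.58616708e-01]), 'joint_vel': array([ 0.00035402, -0.00318559,  0.00500456,  0.00219628, -0.00011667,
       -0.00089237]), 'joint_efforts': array([-6.30029353e-04, -3.93318880e+01,  1.88929743e+01,  4.19793829e+00,
       -2.60156616e-03,  9.93061718e-06]), 'position': array([ 233.40371823, -579.5938386 ,  403.74254926]), 'ee_rot': array([-1.90142317e-01,  9.81756071e-01,  9.26997950e-04, -2.38040569e-04]), 'contact_force': array([-0.37274234,  0.54230603,  0.28109947]), 'wrist_torque': array([0.00995847, 0.02142804, 0.01522626]), 'grasp_force': 0.0, 'gripper_width': 85.55931696291972}
```

View pics/scene0.png

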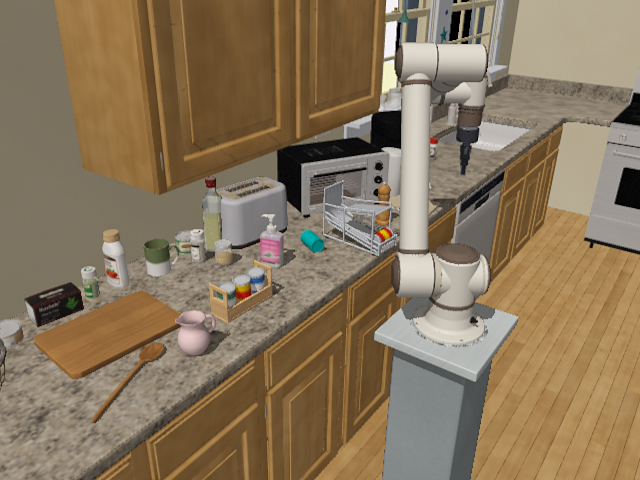

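View pics/side0.png

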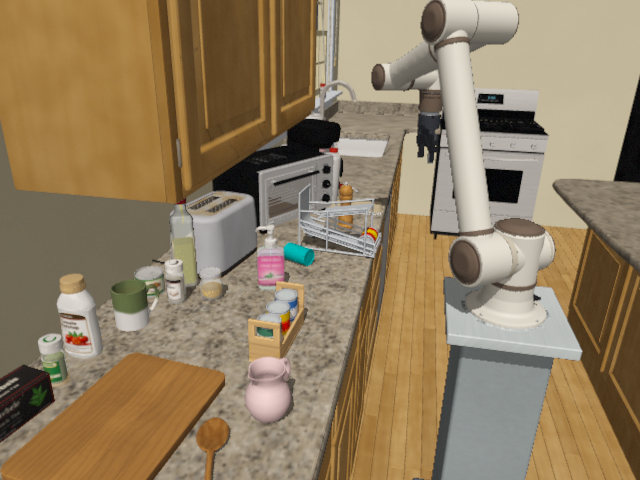

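Candidates: tins in the carrier at scene pixels green ≈(228,292), yellow ≈(243,286), blue ≈(257,277). The red tin is in the rack at ≈(384,236), and the turquoise cylinder at (312,240) is a decoy. Next I confirm these in an enlarged crop and make a first measurement.

```bash
cat > h.py <<'E'
import numpy as np,cv2
def load(n): 
    z=np.load(f"pics/{n}.npz"); return z["p"],z["d"],z["K"],z["T"]
def ray(uv,K,T):
    uv=np.atleast_2d(uv).astype(float)
    r=np.c_[(uv[:,0]-K[0,2])/K[0,0],-(uv[:,1]-K[1,2])/K[1,1],-np.ones(len(uv))]
    return T[:3,3],r@T[:3,:3].T
def onz(uv,z,K,T):
    o,r=ray(uv,K,T); return o+r*((z-o[2])/r[:,2])[:,None]
def cloud(d,K,T):
    v,u=np.mgrid[:d.shape[0],:d.shape[1]]
    o,r=ray(np.c_[u.ravel(),v.ravel()],K,T); P=o+r*d.ravel()[:,None]
    P[d.ravel()<=0]=np.nan; return P.reshape(d.shape+(3,))
def proj(P,K,T):
    q=(np.atleast_2d(P)-T[:3,3])@T[:3,:3]; return np.c_[K[0,0]*q[:,0]/-q[:,2]+K[0,2],K[1,2]-K[1,1]*q[:,1]/-q[:,2]]
E
python3 - <<'E'
from h import *
for n in("scene0","side0"):
    p,d,K,T=load(n); C=cloud(d,K,T); hsv=cv2.cvtColor(p,cv2.COLOR_RGB2HSV).astype(int); H,S,V=hsv[...,0],hsv[...,1],hsv[...,2]
    inb=(C[...,2]>8)&(C[...,2]<220)&(C[...,0]>300)&(C[...,0]<750)&(abs(C[...,1])<700)
    for nm,m in dict(green=(H>50)&(H<80)&(S>100),blue=(H>100)&(H<125)&(S>110),yellow=(H>20)&(H<32)&(S>150),red=((H<6)|(H>174))&(S>150),pink=((H>155)&(S>40)),turq=(H>82)&(H<95)&(S>120)).items():
        nn,l,st,ce=cv2.connectedComponentsWithStats((m&inb).astype(np.uint8))
        for i in range(1,nn):
            if st[i,4]>12: 
                P=C[l==i]; print(n,nm,st[i],np.round(np.nanmedian(P,0)),np.round(P.min(0)),np.round(P.max(0)))
a=load("scene0")[0]
c1=cv2.resize(a[255:330,200:285],None,fx=4.6,fy=4.6,interpolation=cv2.INTER_CUBIC)
c2=cv2.resize(a[175:255,315:405],(390,345),interpolation=cv2.INTER_CUBIC)
cv2.imwrite("pics/crop1.png",np.hstack([c1[:345,:390],c2])[...,::-1])
E
```

```text
scene0 green [218 293   5   6  14] [536. 366.  73.] [524. 362.  65.] [541. 368.  81.]
scene0 green [228 292   8   7  28] [510. 344.  73.] [506. 326.  64.] [515. 357.  82.]
scene0 blue [250 276  14   7  59] [507. 235.  71.] [499. 211.  63.] [527. 250.  81.]
scene0 yellow [379 229  10  11  47] [ 375. -289.   64.] [ 359. -305.   49.] [ 396. -265.   74.]
scene0 yellow [236 283  14   9  65] [511. 295.  74.] [502. 269.  64.] [531. 310.  83.]
scene0 red [384 228   8   9  25] [ 371. -311.   63.] [ 359. -323.   50.] [ 393. -302.   72.]
scene0 red [375 232  10  10  37] [ 378. -263.   63.] [ 364. -276.   46.] [ 399. -251.   74.]
scene0 red [236 288  15  10  71] [511. 295.  51.] [501. 267.  40.] [535. 312.  64.]
scene0 pink [260 237  24  27 454] [609.  52.  70.] [580.   9.  13.] [654.  68. 109.]
scene0 turq [301 230  23  22 318] [ 570. -133.   39.] [ 539. -174.    9.] [ 633. -100.   59.]
side0 green [258 328  15   8  82] [535. 365.  72.] [520. 360.  64.] [552. 369.  81.]
side0 blue [289 299   8   9  44] [508. 236.  72.] [502. 224.  63.] [516. 243.  82.]
side0 yellow [367 229  10  10  38] [ 375. -290.   62.] [ 364. -309.   46.] [ 395. -275.   68.]
side0 yellow [280 311  10  11  58] [510. 296.  72.] [506. 276.  62.] [519. 306.  81.]
side0 red [367 233   8   7  14] [ 378. -266.   62.] [ 368. -275.   52.] [ 392. -256.   69.]
side0 red [281 320   9  11  52] [510. 295.  48.] [505. 273.  38.] [518. 304.  57.]
side0 pink [257 255  27  31 687] [618.  55.  69.] [584.  31.  13.] [653.  66. 106.]
side0 turq [284 243  30  22 465] [ 583. -131.   36.] [ 541. -172.    8.] [ 633. -104.   54.]
```

View pics/crop1.png

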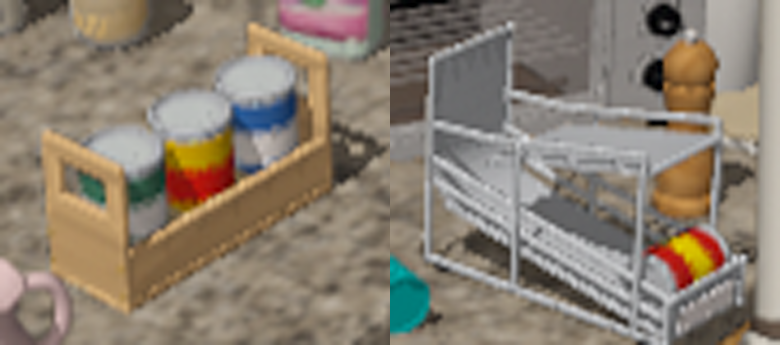

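The crop confirms the order: green at the +y end (left), yellow in the middle, blue at the -y end (right, nearest the rack). Red lies at the rack outlet, the mill is beyond the rack and the soap stands between rack and carrier. Next I measure the carrier and the rack.

Run:
```python
from h import *
for n in("scene0","side0"):
    p,d,K,T=load(n); C=cloud(d,K,T).reshape(-1,3); C=C[np.isfinite(C[:,0])]
    X,Y,Z=C.T
    # tin tops
    m=(Z>86)&(Z<96)&(X>470)&(X<580)&(Y>190)&(Y<400)
    q=C[m]
    cs=np.array([[525,360],[525,300],[525,240]],float)
    for _ in range(5):
        D=np.hypot(*(q[:,None,:2]-cs).transpose(2,0,1)); k=D.argmin(1); ok=D.min(1)<30
        cs=np.array([(q[ok&(k==i),:2].max(0)+q[ok&(k==i),:2].min(0))/2 for i in range(3)])
    print(n,"tops",cs.round(1),np.bincount(k), "z",np.median(q[:,2]).round(1))
    # board tops
    m=(Z>98)&(Z<108)&(X>460)&(X<600)&(Y>170)&(Y<420); q=C[m]
    for lo,hi in((170,270),(330,420)):
        b=q[(q[:,1]>lo)&(q[:,1]<hi)]; 
        if len(b): print(" board",b.mean(0).round(1),b.min(0).round(),b.max(0).round(),len(b))
    # rack
    R=C[(X>320)&(X<680)&(Y>-420)&(Y<-180)&(Z>10)&(Z<200)]
    b=R[(R[:,2]>160)]; print(" rack>160",len(b),b.min(0).round(),b.max(0).round())
    u=R[(R[:,2]>112)&(R[:,2]<152)]
    best=None; rng=np.random.default_rng(0)
    for _ in range(3000):
        t=u[rng.choice(len(u),3,False)]; nrm=np.cross(t[1]-t[0],t[2]-t[0]); L=np.linalg.norm(nrm)
        if L<500: continue
        nrm/=L; nrm*=np.sign(nrm[2])
        if abs(nrm[2]-np.cos(.209))>.02: continue
        s=abs((u-t[0])@nrm)<2
        if best is None or s.sum()>best.sum(): best=s
    if best is not None:
        w=u[best]; c=w.mean(0); nrm=np.linalg.svd(w-c)[2][2]; nrm*=np.sign(nrm[2])
        print(" lane n",nrm.round(3),"slope",np.degrees(np.arccos(nrm[2])),"yaw",np.arctan2(nrm[1],nrm[0]).round(3),len(w),c.round(1),w.min(0).round(),w.max(0).round())
        np.save(f"pics/lane_{n}.npy",w)
    # pointset of back sheet
    bs=R[(R[:,2]>140)&(R[:,0]>480)]
    if len(bs)>10:
        c=bs[:,:2].mean(0);v=np.linalg.svd(bs[:,:2]-c)[2][0]; s=(bs[:,:2]-c)@v; print(" back",len(bs),c.round(1),"dir",v.round(3),s.min().round(),s.max().round(),bs[:,2].max())
    for nm,a,bx in(("mill",(320,700),(-600,-340)),):
        M=C[(X>320)&(X<800)&(Y>-640)&(Y<-340)&(Z>60)&(Z<180)]; print(" mill?",len(M),np.median(M,0).round(),M.min(0).round(),M.max(0).round())
```

```text
scene0 tops [[531.8 349.7]
 [530.2 297. ]
 [526.6 239.7]] [147 130 200] z 89.9
 board [524.7 193.8 103.3] [492. 185.  98.] [558. 202. 108.] 50
 board [535.1 372.7 102.5] [502. 366.  98.] [574. 379. 108.] 59
 rack>160 213 [ 383. -420.  160.] [ 680. -230.  200.]
 lane n [ 0.208 -0.018  0.978] slope 12.07542576425893 yaw -0.086 243 [ 460.5 -294.5  134.8] [ 386. -353.  114.] [ 550. -233.  152.]
 back 320 [ 602.9 -310.8] dir [-0.542  0.84 ] -125.0 122.0 199.86350158170296
 mill? 2037 [ 632. -480.  127.] [ 384. -640.   60.] [ 797. -340.  180.]
side0 tops [[533.4 351.9]
 [531.4 297.2]
 [527.5 239.6]] [187 148 255] z 87.8
 board [527.1 193.2 100.4] [494. 188.  98.] [560. 201. 104.] 68
 board [535.4 372.8 100.9] [503. 367.  98.] [570. 378. 105.] 93
 rack>160 137 [ 385. -419.  160.] [ 680. -237.  192.]
 lane n [ 0.206 -0.013  0.979] slope 11.89244085419399 yaw -0.063 347 [ 466.3 -287.8  129.8] [ 385. -355.  113.] [ 549. -231.  146.]
 back 216 [ 607.4 -311. ] dir [-0.525  0.851] -124.0 125.0 192.3322982481808
 mill? 2090 [ 636. -459.  122.] [ 385. -640.   60.] [ 799. -340.  180.]
```

Run:
```python
from h import *
p,d,K,T=load("scene0")
print("green,yel,blue tops",onz([[226.7,286.5],[241.7,278.9],[255.9,271.3]],90,K,T).round(1).tolist())
a=[[200+x/4.6,255+y/4.6] for x,y in((45,133),(125,172),(250,27),(327,62))]
print("board corners",onz(a,104,K,T).round(1).tolist())
# rack: crop2 scale 390/90,345/80
f=lambda x,y:(315+(x-390)/(390/90),175+y/(345/80))
print("back top",onz([f(430,62),f(512,27)],190,K,T).round(1).tolist())
print("front posts top-ish",[ [np.round(v,1) for v in f(*q)] for q in((645,160),(720,125))])
for q in((645,160),(720,125)):
    u,v=map(int,map(round,f(*q))); print(cloud(d,K,T)[v-1:v+2,u-1:u+2].reshape(-1,3).round().tolist())
for n in("scene0","side0"):
    w=np.load(f"pics/lane_{n}.npy")
    for yaw in(-.1,-.07,-.05,0):
        ex=np.array([np.cos(yaw),np.sin(yaw)]);ey=np.array([-ex[1],ex[0]])
        s=w[:,:2]@ey;t=w[:,:2]@ex;print(n,yaw,np.percentile(s,[0,2,98,100]).round(1),np.percentile(t,[0,2,98,100]).round(1))
```

```text
green,yel,blue tops [[533.9, 336.9, 90.0], [528.9, 279.5, 90.0], [525.5, 220.7, 90.0]]
board corners [[564.9, 371.7, 104.0], [494.3, 375.5, 104.0], [554.8, 193.5, 104.0], [484.1, 199.3, 104.0]]
back top [[601.7, -239.9, 190.0], [593.3, -349.3, 190.0]]
front posts top-ish [[np.float64(373.8), np.float64(212.1)], [np.float64(391.2), np.float64(204.0)]]
[[395.0, -232.0, 164.0], [390.0, -230.0, 165.0], [403.0, -261.0, 151.0], [398.0, -237.0, 157.0], [393.0, -236.0, 159.0], [400.0, -256.0, 150.0], [399.0, -240.0, 152.0], [392.0, -236.0, 156.0], [402.0, -259.0, 145.0]]
[[394.0, -350.0, 154.0], [383.0, -336.0, 161.0], [552.0, -668.0, 8.0], [389.0, -340.0, 155.0], [385.0, -340.0, 155.0], [544.0, -653.0, 10.0], [386.0, -335.0, 153.0], [388.0, -346.0, 149.0], [538.0, -644.0, 11.0]]
scene0 -0.1 [-305.2 -296.5 -192.2 -190.6] [410.4 416.2 567.7 574.7]
scene0 -0.07 [-317.7 -311.3 -206.7 -204. ] [403.4 407.7 560.5 567.7]
scene0 -0.05 [-325.8 -321.5 -215.1 -212.6] [398.6 402.  555.6 562.8]
scene0 0 [-352.7 -345.7 -236.7 -233.3] [385.5 388.3 541.4 549.5]
side0 -0.1 [-302.8 -294.9 -192.1 -187.6] [415.  417.6 569.  571.9]
side0 -0.07 [-318.9 -308.4 -208.  -202.8] [407.7 410.6 561.4 564.7]
side0 -0.05 [-329.5 -317.2 -217.2 -211. ] [401.4 404.7 556.2 560.3]
side0 0 [-355.3 -342.5 -240.5 -231.2] [385.1 390.4 542.3 548.5]
```

Emit:
carry_out(
  rows=[
    [-0.25, 0.24, 0, 0, 0, 0, 1],
    [-0.5, 0.48, 0, 0, 0, 0, 1],
    [-0.75, 0.72, 0, 0, 0, 0, 1],
    [-1, 0.97, 0, 0, 0, 0, 1],
    [-1, 0.97, 0, 0, 0, 0, 1],
    [-1, 0.97, 0, 0, 0, 0, 1],
    [-1, 0.97, 0, 0, 0, 0, 1],
  ],
)

```text
clock: 0.98
position: [346.5, -325.4, 404.6]
ee_rot: [-0.19, 0.982, 0.0, -0.0]
contact_force: [-0.2, 0.4, -0.5]
gripper_width: 85.5
grasp_force: 0.0
```

```bash
cat > look.py <<'E'
import sys,json
from bench import arm
from h import *
n=sys.argv[1]; s=arm.read_state(); c=arm.calibration("wrist"); p,d=arm.get_image("wrist")
np.savez(f"pics/{n}.npz",p=p,d=d,K=c["mtx"],T=c["cam_to_world"]); cv2.imwrite(f"pics/{n}.png",p[...,::-1])
print(s["clock"],s["position"].round(1),s["ee_rot"].round(4),s["joints"].round(3),s["gripper_width"]);print(c["cam_to_world"].round(3))
open("log.txt","a").write(json.dumps([s["joints"].tolist(),s["position"].tolist(),s["ee_rot"].tolist()])+"\n")
E
python3 look.py w1
```

```text
0.975 [ 346.5 -325.4  404.6] [-1.902e-01  9.817e-01  0.000e+00 -2.000e-04] [-0.411  0.128 -0.345  0.    -1.098 -0.777] 85.51458301624889
[[-3.73000e-01 -8.89000e-01 -2.66000e-01  2.77797e+02]
 [ 9.28000e-01 -3.57000e-01 -1.08000e-01 -3.52298e+02]
 [ 1.00000e-03 -2.87000e-01  9.58000e-01  3.72792e+02]
 [ 0.00000e+00  0.00000e+00  0.00000e+00  1.00000e+00]]
```

View pics/w1.png

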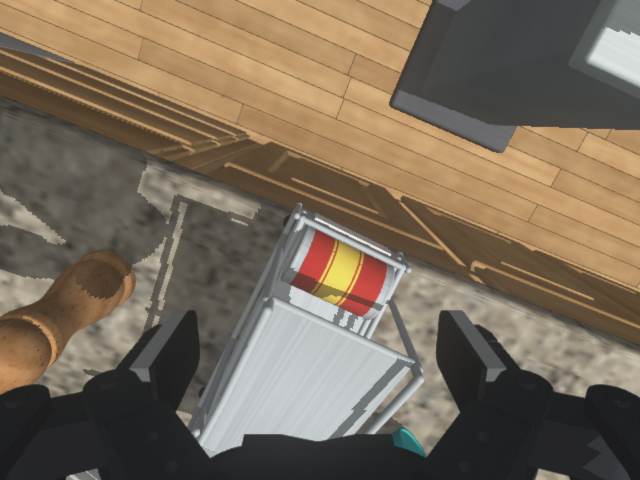

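The picture shows the red tin at (343,275), its yellow band at (345,275), and the lane's front post tops at about (270,303) and (420,374). The mill is at the left, around (60,310).

Run:
```python
from h import *
p,d,K,T=load("w1"); C=cloud(d,K,T)
for u,v in((270,303),(420,374),(300,213),(402,264)):
    q=C[v-3:v+4,u-3:u+4].reshape(-1,3); i=q[:,2].argmax(); print((u,v),q[i].round(1),onz([[u,v]],q[i,2],K,T).round(1))
hsv=cv2.cvtColor(p,cv2.COLOR_RGB2HSV).astype(int)
H,S=hsv[...,0],hsv[...,1]
roi=np.zeros(H.shape,bool);roi[220:325,285:400]=1
for nm,m in(("yel",(H>20)&(H<32)&(S>150)),("red",((H<6)|(H>174))&(S>150))):
    P=C[m&roi]; P=P[(P[:,2]>25)&(P[:,2]<90)]; print(nm,len(P),P.mean(0).round(1),P.max(0).round(1))
    A=P if nm=="yel" else np.r_[A,P]
# fit cylinder axis: project ; PCA direction of points normals via least squares with horizontal axis, r=27
from scipy.optimize import least_squares
f=lambda t:np.hypot((A[:,0]-t[0])*np.cos(t[1])+(A[:,1]+287)*np.sin(t[1]),A[:,2]-t[2])-27
r=least_squares(f,[380,0,43],loss="soft_l1");print("red axis x@y=-287, yaw,z",r.x,np.std(r.fun))
s=A[:,1];print(s.min(),s.max())
# lane
m=np.zeros(H.shape,bool);m[300:440,200:420]=1
q=C[m&(S<40)];q=q[(q[:,2]>110)&(q[:,2]<152)]
rng=np.random.default_rng(0);b=None
for _ in range(2000):
    t=q[rng.choice(len(q),3,False)];n=np.cross(t[1]-t[0],t[2]-t[0]);L=np.linalg.norm(n)
    if L<500:continue
    k=abs((q-t[0])@(n/L))<1
    if b is None or k.sum()>b.sum():b=k
w=q[b];c=w.mean(0);n=np.linalg.svd(w-c)[2][2];n*=np.sign(n[2]);print("lane",len(w),c,n,np.degrees(np.arccos(n[2])),"yaw",np.arctan2(n[1],n[0]))
mm=np.zeros(H.shape,np.uint8);D=np.abs((C-c)@n);mm[(D<1.2)&m]=1
ed=[]
for v in range(330,435,15):
    u=np.where(mm[v])[0]
    if len(u): print(v,u.min(),u.max(),C[v,u.min()].round(1),C[v,u.max()].round(1))
```

```text
(270, 303) [ 383.8 -340.   160.4] [[ 381.6 -339.6  160.4]]
(420, 374) [ 393.4 -240.2  162.3] [[ 391.1 -240.   162.3]]
(300, 213) [ 354.7 -338.2   47.2] [[ 351.7 -337.6   47.2]]
(402, 264) [nan nan nan] [[nan nan nan]]
yel 195 [ 369.5 -289.    59.1] [ 376.9 -275.9   66. ]
red 2045 [ 380.5 -286.6   63.7] [ 411.  -254.1   70.6]
red axis x@y=-287, yaw,z [ 3.90213098e+02 -8.19575852e-02  4.17166104e+01] 0.6582290757505189
-322.1207484880272 -254.062523863637
lane 15793 [ 440.5660196  -294.99390476  136.49416642] [ 0.20787646 -0.01882114  0.977974  ] 12.047747009351143 yaw -0.09029385592033351
330 263 341 [ 410.3 -336.1  141.3] [ 389.3 -291.3  146.3]
345 256 375 [ 423.  -336.6  139.9] [ 391.1 -267.3  146.4]
360 248 406 [ 438.  -337.5  136.3] [ 393.5 -244.5  146.6]
375 241 403 [ 453.4 -337.9  132.6] [ 405.1 -240.8  145.1]
390 233 391 [ 469.5 -339.   129.3] [ 420.  -242.   142.6]
405 215 377 [ 489.6 -346.8  125.3] [ 437.1 -243.9  138.4]
420 204 365 [ 507.9 -350.3  122.3] [ 454.4 -244.7  134.4]
```

Emit:
carry_out(
  rows=[
    [-0.12, 0.15, 0, 0, 0, -0.05, 1],
    [-0.24, 0.3, 0, 0, 0, -0.1, 1],
    [-0.36, 0.46, 0, 0, 0, -0.155, 1],
    [-0.48, 0.62, 0, 0, 0, -0.21, 1],
    [-0.6, 0.78, 0, 0, 0, -0.265, 1],
    [-0.7, 0.9, 0, 0, 0, -0.32, 1],
    [-0.775, 1, 0, 0, 0, -0.361, 1],
    [-0.775, 1, 0, 0, 0, -0.361, 1],
  ],
)

```text
clock: 2.02
position: [416.1, -81.5, 404.5]
ee_rot: [-0.688, 0.726, 0.0, -0.0]
contact_force: [0.3, 0.2, -0.2]
gripper_width: 85.3
grasp_force: 0.0
```

Emit:
carry_out(
  rows=[
    [-0.25, -0.05, 0, 0, 0, 0, 1],
    [-0.5, -0.1, 0, 0, 0, 0, 1],
    [-0.75, -0.15, 0, 0, 0, 0, 1],
    [-0.95, -0.2, 0, 0, 0, 0, 1],
    [-0.95, -0.2, 0, 0, 0, 0, 1],
  ],
)

```text
clock: 2.65
position: [467.0, 106.8, 404.2]
ee_rot: [-0.688, 0.726, -0.0, -0.0]
contact_force: [0.4, -1.1, 0.1]
gripper_width: 85.6
grasp_force: 0.0
```

```bash
python3 look.py w2
```

```text
2.65 [467.  106.8 404.2] [-6.876e-01  7.261e-01 -0.000e+00 -4.000e-04] [ 0.565  0.135 -0.337  0.    -1.099 -0.619] 85.56373383143118
[[-9.9800e-01 -5.3000e-02 -1.4000e-02  4.6246e+02]
 [ 5.5000e-02 -9.5600e-01 -2.8800e-01  3.3946e+01]
 [ 2.0000e-03 -2.8800e-01  9.5700e-01  3.7241e+02]
 [ 0.0000e+00  0.0000e+00  0.0000e+00  1.0000e+00]]
```

Emit:
carry_out(
  rows=[
    [-0.25, -0.05, 0, 0, 0, 0, 1],
    [-0.5, -0.1, 0, 0, 0, 0, 1],
    [-0.75, -0.15, 0, 0, 0, 0, 1],
    [-0.95, -0.2, 0, 0, 0, 0, 1],
    [-0.95, -0.2, 0, 0, 0, 0, 1],
    [-0.95, -0.2, 0, 0, 0, 0, 1],
  ],
)

```text
clock: 3.45
position: [516.2, 291.7, 404.3]
ee_rot: [-0.687, 0.727, 0.0, -0.001]
contact_force: [-0.6, -1.0, -0.4]
gripper_width: 85.4
grasp_force: 0.0
```

```bash
python3 look.py w3
```

```text
3.45 [516.2 291.7 404.3] [-0.6869  0.7267  0.     -0.0008] [ 0.787  0.331 -0.074 -0.    -1.167 -0.843] 85.376340976617
[[-9.98000e-01 -5.50000e-02 -1.40000e-02  5.11544e+02]
 [ 5.70000e-02 -9.56000e-01 -2.88000e-01  2.18915e+02]
 [ 2.00000e-03 -2.88000e-01  9.58000e-01  3.72603e+02]
 [ 0.00000e+00  0.00000e+00  0.00000e+00  1.00000e+00]]
```

View pics/w3.png

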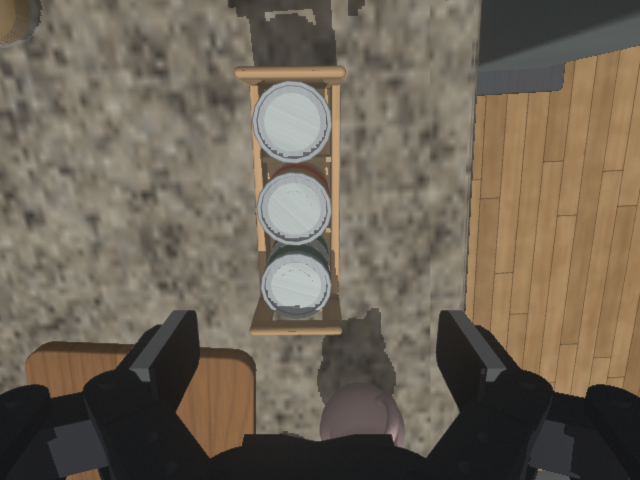

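The wrist view shows tin tops at about (292,121) blue, (294,207) yellow and (296,285) green, end boards at rows 74 and 330, and the creamer at (362,425). The top of the image is -y.

Run:
```python
from h import *
p,d,K,T=load("w3")
g=cv2.GaussianBlur(cv2.cvtColor(p,cv2.COLOR_RGB2GRAY),(5,5),1)
c=cv2.HoughCircles(g[60:345,230:360],cv2.HOUGH_GRADIENT,1,50,param1=120,param2=18,minRadius=30,maxRadius=44)[0]
for u,v,r in sorted(c[:3].tolist(),key=lambda t:t[1]): print((u+230,v+60,r),onz([[u+230,v+60]],90,K,T).round(1))
print("boards",onz([[291,74],[237,73],[344,73],[297,330],[252,331],[341,331]],104,K,T).round(1).tolist())
C=cloud(d,K,T);m=(C[...,2]>20)&(C[...,2]<115)&(C[...,1]>390)&(C[...,0]>400)&(C[...,0]<530);q=C[m]
print("creamer",q.min(0).round(),q.max(0).round())
# rack in w2?
# FK fit
import json
from scipy.optimize import least_squares
L=[json.loads(l) for l in open("log.txt")]+[[[-.92942,.385473,.00677,0,-1.19397,-.2586],[233.4,-579.6,403.74],0]]
def f(t):
    a,h,L1,L2,e=t;o=[]
    for j,P,_ in L:
        q=j[1]-j[2];o+=[a+L1*np.sin(j[1])+L2*np.cos(q)+e*np.sin(q)-np.hypot(P[0],P[1]),h+L1*np.cos(j[1])-L2*np.sin(q)+e*np.cos(q)-P[2]]
    return o+[0.02*(e-0),.02*(a-0)]
r=least_squares(f,[0,100,350,350,0]);print(r.x.round(1),np.round(r.fun,1))
```

```text
(291.5, 116.5, 35.70000076293945) [[528.1 216.7  90. ]]
(293.5, 208.5, 36.599998474121094) [[531.4 279.1  90. ]]
(297.5, 286.5, 32.400001525878906) [[532.8 339.   90. ]]
boards [[525.7, 191.9, 104.0], [558.8, 189.4, 104.0], [493.2, 193.1, 104.0], [534.6, 367.8, 104.0], [567.9, 366.6, 104.0], [502.1, 370.5, 104.0]]
creamer [443. 460.  20.] [526. 525.  98.]
[ 43.2  39.3 543.  401.8  10.8] [-0.1 -0.1  0.  -0.1  0.2  0.  -0.1  0.1  0.2  0.9]
```

Green is at about (533.5,339.3) and blue at (527.8,219.5), with carrier yaw -0.05 rad. For green I lean the tool 20° towards -y, so that at the rack it sits 20° above horizontal, then close along carrier x.

Emit:
carry_out(
  rows=[
    [0.06, -0.03, 0.18, 0, -0.04, 0, 1],
    [0.12, -0.05, 0.36, 0, -0.08, 0, 1],
    [0.176, -0.075, 0.53, 0, -0.111, 0, 1],
    [0.176, -0.075, 0.53, 0, -0.111, 0, 1],
    [0.176, -0.075, 0.53, 0, -0.111, 0, 1],
  ],
)

```text
clock: 4.12
position: [529.5, 257.1, 300.4]
ee_rot: [-0.677, 0.715, 0.118, 0.127]
contact_force: [0.7, 0.4, 1.0]
gripper_width: 85.1
grasp_force: 0.0
```

```bash
python3 look.py w4
python3 - <<'E'
from h import *
p,d,K,T=load("w4")
g=cv2.GaussianBlur(cv2.cvtColor(p,cv2.COLOR_RGB2GRAY),(5,5),1)
# grasp axis through TCP: project expected tin tops
from scipy.spatial.transform import Rotation as R
e=np.array([.0505,.9987])
for s,n in((60,'green'),(0,'yellow'),(-60,'blue')):
    P=np.r_[np.array([530.7,279.4])+s*e,90]; print(n,P.round(1),proj(P,K,T).round(1))
    th=np.linspace(0,6.3,40); q=proj(np.c_[P[0]+27*np.cos(th),P[1]+27*np.sin(th),0*th+90],K,T).astype(int)
    cv2.polylines(p,[q],True,(255,0,0),1)
cv2.imwrite("pics/w4b.png",p[...,::-1])
E
```

```text
4.125 [529.5 257.1 300.4] [-0.6774  0.7149  0.1183  0.1265] [ 0.653  0.393 -0.148 -0.357 -0.829 -0.491] 85.14141613592112
[[-9.98000e-01 -4.30000e-02 -3.40000e-02  5.25944e+02]
 [ 5.50000e-02 -8.00000e-01 -5.97000e-01  1.99211e+02]
 [-1.00000e-03 -5.98000e-01  8.01000e-01  2.45435e+02]
 [ 0.00000e+00  0.00000e+00  0.00000e+00  1.00000e+00]]
green [533.7 339.3  90. ] [[317.7 278.3]]
yellow [530.7 279.4  90. ] [[317.1 173.2]]
blue [527.7 219.5  90. ] [[316.2  12.8]]
```

View pics/w4b.png

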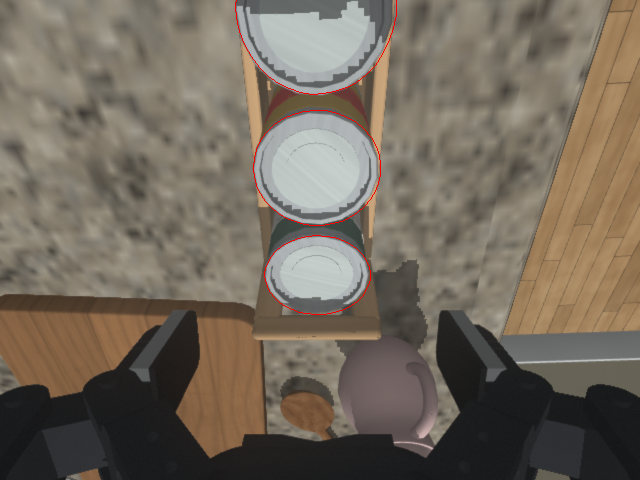

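The projected outlines fall on all three tin tops (green's at (318,278), midway between the fingers), so I advance 92 mm along the tool axis and close.

Emit:
carry_out(
  rows=[
    [0, 0, 0.15, 0, 0, 0, 1],
    [0, 0, 0.3, 0, 0, 0, 1],
    [0, 0, 0.46, 0, 0, 0, 1],
    [0, 0, 0.46, 0, 0, 0, 1],
    [0, 0, 0.46, 0, 0, 0, 1],
    [0, 0, 0.46, 0, 0, 0, -1],
    [0, 0, 0.46, 0, 0, 0, -1],
    [0, 0, 0.46, 0, 0, 0, -1],
    [0, 0, 0.46, 0, 0, 0, -1],
    [0, 0, 0.46, 0, 0, 0, -1],
    [0, 0, 0.46, 0, 0, 0, -1],
  ],
)

```text
clock: 5.55
position: [531.2, 288.8, 214.0]
ee_rot: [-0.677, 0.715, 0.119, 0.127]
contact_force: [-1.5, -2.0, 6.5]
gripper_width: 52.5
grasp_force: 62.4
```

Emit:
carry_out(
  rows=[
    [-0.03, 0, -0.08, 0, 0, 0, -1],
    [-0.09, 0, -0.25, 0, 0, 0, -1],
    [-0.18, 0, -0.5, 0, 0, 0, -1],
    [-0.273, 0, -0.75, 0, 0, 0, -1],
    [-0.273, 0, -0.75, 0, 0, 0, -1],
    [-0.273, 0, -0.75, 0, 0, 0, -1],
  ],
)

```text
clock: 6.3
position: [529.9, 288.6, 371.9]
ee_rot: [-0.677, 0.715, 0.12, 0.125]
contact_force: [-0.7, -0.6, -1.7]
gripper_width: 53.1
grasp_force: 66.0
```

```bash
cat > plan.py <<'E'
# gives rows (fractions) from current pose to a target pose
from bench import arm
from h import *
from scipy.spatial.transform import Rotation as R
YAW=-.09; O=np.array([481,-296.4,0.]); EX=np.array([np.cos(YAW),np.sin(YAW),0]);EY=np.array([-EX[1],EX[0],0]);EZ=np.array([0,0,1.])
def rackpose(mid,off,elev,gp=155):
    """tcp pose with tin mid at rack coords mid, grasp point `off` mm from mid to +y, tool elev rad above horizontal"""
    z=-EY*np.cos(elev)-EZ*np.sin(elev); y=-EX; x=np.cross(y,z)
    g=O+EX*mid[0]+EY*mid[1]+EZ*mid[2]+EY*off
    return g-gp*z,R.from_matrix(np.c_[x,y,z])
def rel(tp,tr,s=None):
    s=s or arm.read_state(); r=R.from_quat(s["ee_rot"]); 
    return (r.inv().apply(np.asarray(tp)-s["position"])/200).round(3),((r.inv()*tr).as_rotvec()/np.pi).round(4)
E
python3 look.py w5
python3 - <<'E'
from plan import *
s=arm.read_state()
r=R.from_quat(s["ee_rot"]);z=r.as_matrix()[:,2];print("z",z,"x",r.as_matrix()[:,0])
el=np.pi/2-np.arccos(-z[2]) # lean from vertical -> 
lean=np.arccos(-z[2]);print("lean",np.degrees(lean))
for h in(273,173):
    p,t=rackpose((-45,0,h),24,lean); print(h,p.round(1),t.as_quat().round(4),rel(p,t,s))
print(s["joints"].round(3),s["gripper_width"],s["grasp_force"])
E
```

```text
6.3 [529.9 288.6 371.9] [-0.6772  0.7151  0.1198  0.1252] [ 0.701  0.343 -0.044 -0.309 -0.964 -0.606] 53.083093492461586
[[-9.99000e-01 -4.50000e-02 -3.00000e-02  5.26135e+02]
 [ 5.50000e-02 -8.00000e-01 -5.98000e-01  2.30684e+02]
 [ 3.00000e-03 -5.98000e-01  8.01000e-01  3.16835e+02]
 [ 0.00000e+00  0.00000e+00  0.00000e+00  1.00000e+00]]
z [ 0.01563391  0.33982619 -0.94035831] x [-0.05179089 -0.93893556 -0.34017308]
lean 19.88818348160573
273 [ 451.4 -123.3  325.7] [-0.5522  0.6043 -0.3875 -0.424 ] (array([ 2.03 ,  0.28 , -0.494]), array([-0.0045,  0.4999,  0.0119]))
173 [ 451.4 -123.3  225.7] [-0.5522  0.6043 -0.3875 -0.424 ] (array([ 2.201,  0.279, -0.024]), array([-0.0045,  0.4999,  0.0119]))
[ 0.701  0.344 -0.045 -0.309 -0.964 -0.606] 53.0508183448957 66.03267788887024
```

View pics/w5.png

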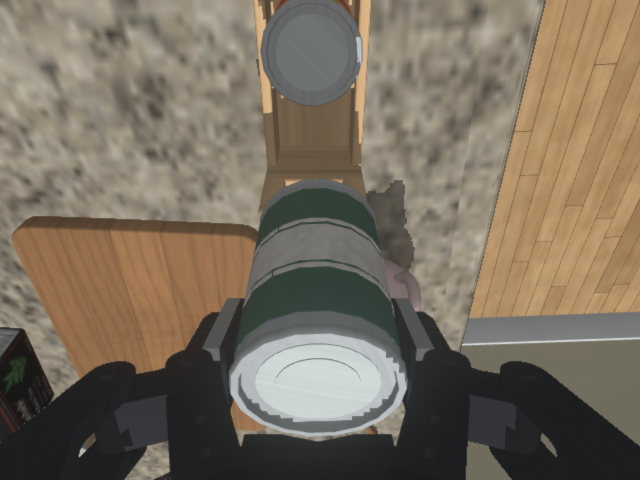

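Emit:
carry_out(
  rows=[
    [0.16, 0.02, -0.04, 0, 0.04, 0.001, -1],
    [0.33, 0.05, -0.08, 0, 0.08, 0.002, -1],
    [0.5, 0.07, -0.12, -0.001, 0.125, 0.003, -1],
    [0.67, 0.09, -0.16, -0.001, 0.17, 0.004, -1],
    [0.84, 0.12, -0.2, -0.002, 0.21, 0.005, -1],
    [1, 0.14, -0.245, -0.002, 0.25, 0.006, -1],
    [1, 0.14, -0.245, -0.002, 0.25, 0.006, -1],
    [1, 0.14, -0.245, -0.002, 0.25, 0.006, -1],
  ],
)

```text
clock: 7.35
position: [491.9, 86.2, 348.9]
ee_rot: [-0.665, 0.714, -0.145, -0.161]
contact_force: [-0.8, -0.7, -0.7]
gripper_width: 53.0
grasp_force: 66.0
```

Run:
```python
from plan import *
s=arm.read_state();print(s["position"],s["joints"].round(3),s["gripper_width"])
print(rackpose((-45,0,271),20.3,np.radians(19.9))[0],rel(*rackpose((-45,0,271),20.3,np.radians(19.9)),s))
```

```text
[491.91287105  86.24498697 348.89902325] [ 0.564  0.26  -0.493  0.383 -1.123 -0.856] 52.99819071498671
[ 451.10598013 -126.98283267  323.75883028] (array([0.924, 0.125, 0.57 ]), array([-0.0028,  0.2505,  0.0053]))
```

Emit:
carry_out(
  rows=[
    [0.15, 0.02, 0.09, 0, 0.04, 0.001, -1],
    [0.3, 0.04, 0.18, -0.001, 0.08, 0.002, -1],
    [0.46, 0.06, 0.28, -0.001, 0.125, 0.003, -1],
    [0.62, 0.08, 0.38, -0.002, 0.17, 0.004, -1],
    [0.78, 0.1, 0.48, -0.002, 0.21, 0.005, -1],
    [0.924, 0.125, 0.57, -0.003, 0.25, 0.005, -1],
    [0.924, 0.125, 0.57, -0.003, 0.25, 0.005, -1],
    [0.924, 0.125, 0.57, -0.003, 0.25, 0.005, -1],
  ],
)

```text
clock: 8.35
position: [451.9, -126.8, 324.8]
ee_rot: [-0.553, 0.605, -0.387, -0.423]
contact_force: [-0.7, 0.3, -1.1]
gripper_width: 52.9
grasp_force: 66.1
```

```bash
python3 look.py w6
python3 - <<'E'
from plan import *
s=arm.read_state()
print(rel(*rackpose((-45,0,271),20.3,np.radians(19.9)),s))
print(rel(*rackpose((-45,0,171),20.3,np.radians(19.9)),s))
for n in("scene","side"):
    p,d=arm.get_image(n); c=arm.calibration(n); np.savez(f"pics/{n}1.npz",p=p,d=d,K=c["mtx"],T=c["cam_to_world"])
a=np.load("pics/w6.npz")["p"]; b=np.load("pics/scene1.npz")["p"][120:270,280:480]
cv2.imwrite("pics/v6.png",np.hstack([cv2.resize(a,(400,300)),cv2.resize(b,(400,300))])[...,::-1])
E
```

```text
8.35 [ 451.9 -126.8  324.8] [-0.5529  0.6049 -0.3871 -0.4226] [ 0.074  0.289 -0.901  1.289 -1.305 -1.182] 52.87286763026357
[[-9.96000e-01 -5.40000e-02  7.20000e-02  4.46532e+02]
 [ 8.90000e-02 -5.98000e-01  7.97000e-01 -1.80180e+02]
 [ 0.00000e+00  8.00000e-01  6.00000e-01  3.82157e+02]
 [ 0.00000e+00  0.00000e+00  0.00000e+00  1.00000e+00]]
(array([-0.005,  0.004,  0.005]), array([-0.0007,  0.0009, -0.0002]))
(array([-0.474,  0.005,  0.177]), array([-0.0007,  0.0009, -0.0002]))
```

View pics/v6.png

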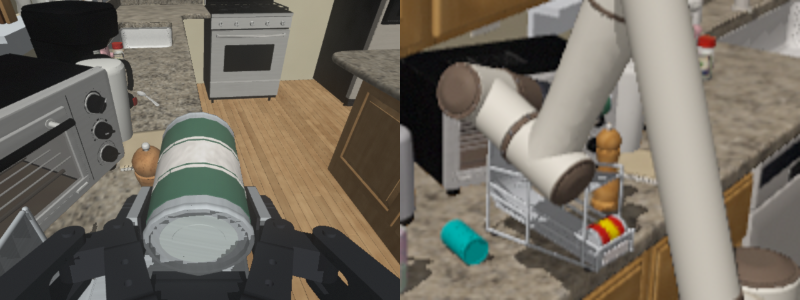

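The wrist view (left) shows green lying across, held cleanly, and the scene view (right) shows the arm clear of everything. I lower it to about 7 mm above rest.

Emit:
carry_out(
  rows=[
    [-0.1, 0.003, 0.035, -0.001, 0.001, 0, -1],
    [-0.22, 0.005, 0.08, -0.001, 0.001, 0, -1],
    [-0.34, 0.005, 0.12, -0.001, 0.001, 0, -1],
    [-0.42, 0.005, 0.15, -0.001, 0.001, 0, -1],
    [-0.474, 0.005, 0.172, -0.001, 0.001, 0, -1],
    [-0.474, 0.005, 0.172, -0.001, 0.001, 0, -1],
    [-0.474, 0.005, 0.172, -0.001, 0.001, 0, -1],
  ],
)

```text
clock: 9.38
position: [450.4, -126.9, 224.3]
ee_rot: [-0.551, 0.605, -0.387, -0.425]
contact_force: [-1.0, -0.2, -1.3]
gripper_width: 52.8
grasp_force: 66.1
```

```bash
python3 look.py w7
python3 - <<'E'
from plan import *
s=arm.read_state()
print(rel(*rackpose((-45,1,171),20.3,np.radians(19.9)),s))
for n in("scene","side"):
    p,d=arm.get_image(n); c=arm.calibration(n); np.savez(f"pics/{n}2.npz",p=p,d=d,K=c["mtx"],T=c["cam_to_world"])
a=np.load("pics/w7.npz")["p"][120:480]; b=np.load("pics/side2.npz")["p"][170:270,280:400]
cv2.imwrite("pics/v7.png",np.hstack([cv2.resize(a,(430,300)),cv2.resize(b,(360,300),interpolation=cv2.INTER_CUBIC)])[...,::-1])
E
```

```text
9.375 [ 450.4 -126.9  224.3] [-0.5512  0.6045 -0.3875 -0.4249] [ 0.036  0.464 -0.985  1.4   -1.244 -1.443] 52.843780884584184
[[-9.96000e-01 -5.40000e-02  7.50000e-02  4.44895e+02]
 [ 9.30000e-02 -5.94000e-01  7.99000e-01 -1.79934e+02]
 [ 1.00000e-03  8.03000e-01  5.96000e-01  2.81965e+02]
 [ 0.00000e+00  0.00000e+00  0.00000e+00  1.00000e+00]]
(array([-0.005, -0.004, -0.004]), array([ 0.0006, -0.0006, -0.0003]))
```

View pics/v7.png

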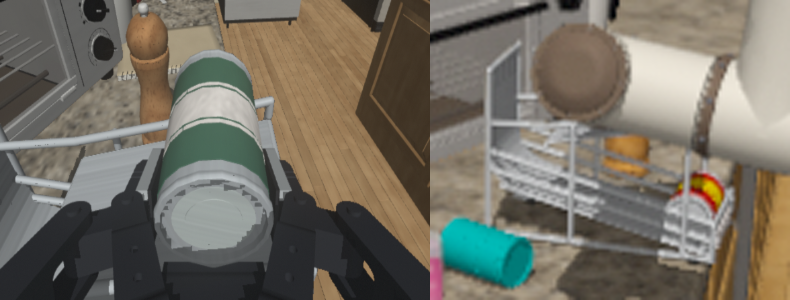

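Run:
```python
from plan import *
p,d,K,T=load("w7"); C=cloud(d,K,T)
sx,sy=640/430,360/300
for nm,(x,y) in dict(farball=(265,102),farwire1=(100,134),farwire2=(40,143),nearball=(312,272),near2=(112,288)).items():
    u,v=int(x*sx),int(120+y*sy); best=[]
    q=C[v-8:v+9,u-8:u+9].reshape(-1,3); q=q[np.isfinite(q[:,0])]
    q=q[(q[:,2]>90)&(q[:,2]<220)&(q[:,0]>330)&(q[:,0]<620)]
    if len(q):
        t=q[q[:,2]>q[:,2].max()-3]; m=np.median(t,0); r=m-O
        print(nm,len(q),m.round(1),"rack",[round(float(r@e),1) for e in(EX,EY,EZ)])
# green tin far end
hsv=cv2.cvtColor(p,cv2.COLOR_RGB2HSV).astype(int);m=(hsv[...,0]>60)&(hsv[...,0]<90)&(hsv[...,1]>60)
q=C[m];q=q[(q[:,2]>140)&(q[:,2]<220)&np.isfinite(q[:,0])];r=(q-O)@np.c_[EX,EY,EZ];print("green label rack",np.percentile(r,[1,50,99],axis=0).round(1))
# white band of far sheets: sheet points, extent in y
r=((C-O)@np.c_[EX,EY,EZ]);pl=148-(r[...,0]+92)*np.tan(np.radians(12.0))
m=(abs(r[...,2]-pl)<6)&(r[...,0]>-90)&(r[...,0]<55)&(abs(r[...,1])<60);print("sheet",m.sum(),np.percentile((r[...,2]-pl)[m],[5,50,95]),np.percentile(r[m],[1,99],axis=0).round(1))
```

```text
farball 230 [ 390.9 -338.5  161.4] rack [-85.9, -50.0, 161.4]
farwire1 174 [ 518.4 -346.2  136.9] rack [41.8, -46.3, 136.9]
farwire2 187 [ 567.8 -350.6  131.3] rack [91.3, -46.1, 131.3]
nearball 267 [ 415.8 -213.7  209. ] rack [-72.4, 76.5, 209.0]
near2 288 [ 466.4 -214.7  210.3] rack [-21.9, 80.0, 210.3]
green label rack [[-69.4 -31.2 185.7]
 [-46.9  23.1 198.2]
 [-23.8  34.7 200.8]]
sheet 7882 [-1.3278702  -0.51061361  0.40123608] [[-89.1 -51.1 116.2]
 [ 54.2  45.5 147.4]]
```

The numbers agree: the wires are centred within 1 mm of plan, the tin is about 1 mm to +y, and its middle is at z≈173. I lower it 4 mm, release, and retract along the tool axis.

Emit:
carry_out(
  rows=[
    [-0.02, 0, 0.012, 0, 0, 0, -1],
    [-0.02, 0, 0.012, 0, 0, 0, -1],
    [-0.02, 0, 0.012, 0, 0, 0, 1],
    [-0.02, 0, 0.012, 0, 0, 0, 1],
    [-0.02, 0, 0.012, 0, 0, 0, 1],
    [-0.02, 0, -0.25, 0, 0, 0, 1],
    [0, 0, -0.5, 0, 0, 0, 1],
    [0, 0, -0.6, 0, 0, 0, 1],
    [0, 0, -0.6, 0, 0, 0, 1],
    [0, 0, -0.6, 0, 0, 0, 1],
  ],
)

```text
clock: 10.78
position: [460.1, -15.2, 264.1]
ee_rot: [-0.551, 0.604, -0.387, -0.426]
contact_force: [0.6, 0.0, -0.4]
gripper_width: 85.3
grasp_force: 0.0
```

```bash
python3 look.py w8
python3 - <<'E'
from plan import *
for n in("scene","side"):
    p,d=arm.get_image(n); c=arm.calibration(n); np.savez(f"pics/{n}3.npz",p=p,d=d,K=c["mtx"],T=c["cam_to_world"])
    C=cloud(d,c["mtx"],c["cam_to_world"]);r=(C-O)@np.c_[EX,EY,EZ]
    hsv=cv2.cvtColor(p,cv2.COLOR_RGB2HSV).astype(int);H,S=hsv[...,0],hsv[...,1]
    inb=(abs(r[...,0])<140)&(abs(r[...,1])<55)&(r[...,2]>15)&(r[...,2]<220)
    for nm,m in dict(green=(H>60)&(H<90)&(S>60),red=((H<6)|(H>174))&(S>150),yel=(H>20)&(H<32)&(S>150)).items():
        q=r[m&inb]
        if len(q): print(n,nm,len(q),np.percentile(q,[2,50,98],axis=0).round().tolist())
print(arm.read_state()["joints"].round(3))
E
```

```text
10.775 [460.1 -15.2 264.1] [-0.5513  0.6043 -0.3867 -0.4259] [ 0.385  0.421 -0.88   1.024 -1.359 -1.324] 85.3242269695593
[[-9.96000e-01 -5.30000e-02  7.70000e-02  4.54708e+02]
 [ 9.40000e-02 -5.93000e-01  8.00000e-01 -6.82350e+01]
 [ 3.00000e-03  8.03000e-01  5.96000e-01  3.21793e+02]
 [ 0.00000e+00  0.00000e+00  0.00000e+00  1.00000e+00]]
scene red 62 [[-119.0, -35.0, 47.0], [-109.0, 16.0, 63.0], [-84.0, 35.0, 74.0]]
scene yel 47 [[-121.0, -14.0, 48.0], [-106.0, -2.0, 64.0], [-84.0, 16.0, 76.0]]
side green 12 [[38.0, -18.0, 84.0], [47.0, 21.0, 95.0], [64.0, 31.0, 100.0]]
side red 19 [[-116.0, -15.0, 52.0], [-104.0, 23.0, 62.0], [-74.0, 32.0, 69.0]]
side yel 32 [[-117.0, -18.0, 46.0], [-108.0, -1.0, 62.0], [-74.0, 12.0, 69.0]]
[ 0.384  0.421 -0.88   1.024 -1.359 -1.324]
```

Green was dropping through the rear gap at that moment. I set off for blue and check the queue on the way.

```bash
cat >> plan.py <<'E'
def carpose(c,h,lean,back,gp=155):
    ey=np.array([.0505,.9987,0]); ex=np.array([.9987,-.0505,0]); z=ey*np.sin(lean)-EZ*np.cos(lean); y=-ex; x=np.cross(y,z)
    return np.r_[c,h]-(gp+back)*z,R.from_matrix(np.c_[x,y,z])
E
python3 - <<'E'
from plan import *
s=arm.read_state(); p,t=carpose((527.8,219.5),70,np.radians(15),90); print(p,t.as_quat()); print(rel(p,t,s))
r0=R.from_quat(s["ee_rot"]); print("mid",rel([495,75,370],r0*R.from_rotvec((r0.inv()*t).as_rotvec()/2),s))
E
```

```text
[524.59776136 156.17176782 306.65182744] [-0.68312621  0.71854177  0.08993318  0.09459562]
(array([-0.098, -0.239, -0.906]), array([ 0.0078, -0.4735, -0.0132]))
mid (array([ 0.341, -0.13 , -0.619]), array([ 0.0039, -0.2367, -0.0066]))
```

Emit:
carry_out(
  rows=[
    [0.11, -0.04, -0.2, 0.001, -0.05, -0.001, 1],
    [0.22, -0.08, -0.4, 0.002, -0.1, -0.003, 1],
    [0.34, -0.13, -0.62, 0.003, -0.15, -0.004, 1],
    [0.34, -0.13, -0.62, 0.004, -0.2, -0.006, 1],
    [0.31, -0.14, -0.65, 0.005, -0.25, -0.007, 1],
    [0.25, -0.16, -0.7, 0.006, -0.3, -0.009, 1],
    [0.18, -0.18, -0.76, 0.006, -0.35, -0.01, 1],
    [0.08, -0.2, -0.82, 0.007, -0.4, -0.012, 1],
    [0, -0.22, -0.87, 0.008, -0.45, -0.013, 1],
    [-0.098, -0.239, -0.906, 0.008, -0.4735, -0.013, 1],
    [-0.098, -0.239, -0.906, 0.008, -0.4735, -0.013, 1],
    [-0.098, -0.239, -0.906, 0.008, -0.4735, -0.013, 1],
  ],
)

```text
clock: 12.42
position: [524.5, 156.4, 307.2]
ee_rot: [-0.684, 0.718, 0.089, 0.094]
contact_force: [-0.1, 0.1, 0.3]
gripper_width: 85.3
grasp_force: 0.0
```

```bash
python3 look.py w9
python3 - <<'E'
from plan import *
s=arm.read_state(); p,t=carpose((527.8,219.5),70,np.radians(15),0); print("fin",rel(p,t,s))
for n in("scene","side"):
    p,d=arm.get_image(n); c=arm.calibration(n); np.savez(f"pics/{n}4.npz",p=p,d=d,K=c["mtx"],T=c["cam_to_world"])
    C=cloud(d,c["mtx"],c["cam_to_world"]);r=(C-O)@np.c_[EX,EY,EZ]
    hsv=cv2.cvtColor(p,cv2.COLOR_RGB2HSV).astype(int);H,S=hsv[...,0],hsv[...,1]
    inb=(abs(r[...,0])<140)&(abs(r[...,1])<55)&(r[...,2]>15)&(r[...,2]<220)
    for nm,m in dict(green=(H>60)&(H<90)&(S>60),red=((H<6)|(H>174))&(S>150),yel=(H>20)&(H<32)&(S>150)).items():
        q=r[m&inb]
        if len(q): print(n,nm,len(q),np.percentile(q,[2,50,98],axis=0).round().tolist())
p,d,K,T=load("w9")
e=np.array([.0505,.9987])
for k in(0,-60):
    P=np.array([530.7,279.4])+k*e; th=np.linspace(0,6.3,40); q=proj(np.c_[P[0]+27*np.cos(th),P[1]+27*np.sin(th),0*th+90],K,T).astype(int); cv2.polylines(p,[q],True,(255,0,0),1)
b=np.load("pics/scene4.npz")["p"][170:260,310:410]
cv2.imwrite("pics/v9.png",np.hstack([cv2.resize(p,(400,360)),cv2.resize(b,(400,360),interpolation=cv2.INTER_CUBIC)])[...,::-1])
E
```

```text
12.425 [524.5 156.4 307.2] [-0.6836  0.7182  0.0891  0.0945] [ 0.523  0.334 -0.24  -0.286 -0.873 -0.402] 85.30483337225034
[[-9.99000e-01 -4.30000e-02 -2.60000e-02  5.20876e+02]
 [ 5.00000e-02 -8.50000e-01 -5.25000e-01  9.39790e+01]
 [-0.00000e+00 -5.26000e-01  8.51000e-01  2.57570e+02]
 [ 0.00000e+00  0.00000e+00  0.00000e+00  1.00000e+00]]
fin (array([ 0.003, -0.   ,  0.454]), array([-0.0004, -0.0003,  0.0005]))
scene green 56 [[-65.0, -30.0, 59.0], [-56.0, -11.0, 73.0], [-33.0, 39.0, 84.0]]
scene red 61 [[-121.0, -35.0, 48.0], [-109.0, 16.0, 64.0], [-86.0, 34.0, 72.0]]
scene yel 49 [[-121.0, -15.0, 50.0], [-108.0, 0.0, 65.0], [-89.0, 17.0, 74.0]]
side green 39 [[-64.0, -31.0, 58.0], [-49.0, -11.0, 76.0], [-26.0, 31.0, 80.0]]
side red 23 [[-115.0, -35.0, 51.0], [-104.0, 18.0, 64.0], [-80.0, 29.0, 68.0]]
side yel 41 [[-116.0, -17.0, 45.0], [-104.0, -5.0, 62.0], [-72.0, 11.0, 69.0]]
```

View pics/v9.png

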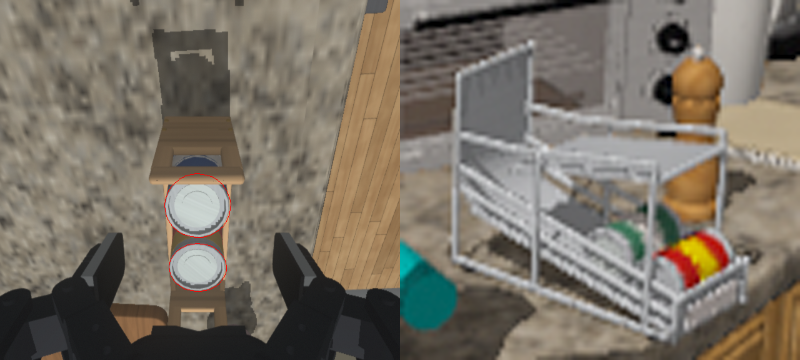

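Right view: green lies straight behind red. Left view: the outline fits the tin at the -y end, whose blue label shows through the hand hole, at (198,205). I grasp it.

Emit:
carry_out(
  rows=[
    [0, 0, 0.15, 0, 0, 0, 1],
    [0, 0, 0.3, 0, 0, 0, 1],
    [0.003, 0, 0.454, 0, 0, 0, 1],
    [0.003, 0, 0.454, 0, 0, 0, 1],
    [0.003, 0, 0.454, 0, 0, 0, 1],
    [0.003, 0, 0.454, 0, 0, 0, -1],
    [0.003, 0, 0.454, 0, 0, 0, -1],
    [0.003, 0, 0.454, 0, 0, 0, -1],
    [0.003, 0, 0.454, 0, 0, 0, -1],
    [0.003, 0, 0.454, 0, 0, 0, -1],
    [0.003, 0, 0.454, 0, 0, 0, -1],
  ],
)

```text
clock: 13.95
position: [526.3, 180.2, 221.0]
ee_rot: [-0.684, 0.718, 0.089, 0.096]
contact_force: [0.1, -1.3, 6.6]
gripper_width: 53.0
grasp_force: 62.2
```

Emit:
carry_out(
  rows=[
    [-0.02, 0, -0.08, 0, 0, 0, -1],
    [-0.07, 0, -0.25, 0, 0, 0, -1],
    [-0.14, 0, -0.5, 0, 0, 0, -1],
    [-0.207, 0, -0.773, 0, 0, 0, -1],
    [-0.207, 0, -0.773, 0, 0, 0, -1],
    [-0.207, 0, -0.773, 0, 0, 0, -1],
  ],
)

```text
clock: 14.7
position: [524.7, 179.7, 379.1]
ee_rot: [-0.684, 0.718, 0.09, 0.095]
contact_force: [-0.7, 0.4, -3.2]
gripper_width: 52.7
grasp_force: 66.9
```

Run:
```python
from plan import *
s=arm.read_state();print(s["position"],s["gripper_width"],s["grasp_force"])
z=R.from_quat(s["ee_rot"]).as_matrix()[:,2];l=np.arccos(-z[2]);print(np.degrees(l))
print(rel(*rackpose((-45,0,272),23.3,l),s))
```

```text
[524.6537945  179.70065021 379.09310506] 52.72622428233182 66.89887762069702
15.015485770740579
(array([ 1.55 ,  0.29 , -0.069]), array([-0.0071,  0.4999,  0.0125]))
```

Emit:
carry_out(
  rows=[
    [0.13, 0.02, -0.01, 0, 0.04, 0.001, -1],
    [0.26, 0.05, -0.01, -0.001, 0.08, 0.002, -1],
    [0.39, 0.07, -0.02, -0.002, 0.125, 0.003, -1],
    [0.52, 0.1, -0.02, -0.002, 0.17, 0.004, -1],
    [0.65, 0.12, -0.03, -0.003, 0.21, 0.005, -1],
    [0.775, 0.145, -0.035, -0.004, 0.25, 0.006, -1],
    [0.775, 0.145, -0.035, -0.004, 0.25, 0.006, -1],
    [0.775, 0.145, -0.035, -0.004, 0.25, 0.006, -1],
  ],
)

```text
clock: 15.7
position: [489.5, 30.5, 345.3]
ee_rot: [-0.66, 0.705, -0.173, -0.191]
contact_force: [0.1, 1.0, -2.3]
gripper_width: 52.4
grasp_force: 66.8
```

Run:
```python
from plan import *
s=arm.read_state();print(s["position"],s["joints"].round(3),s["gripper_width"])
print(rel(*rackpose((-45,0,272),23.3,np.radians(15)),s))
```

```text
[489.48021289  30.53463315 345.33320693] [ 0.467  0.248 -0.568  0.496 -1.101 -0.84 ] 52.41652338935837
(array([0.579, 0.135, 0.526]), array([-0.0038,  0.2505,  0.0065]))
```

Emit:
carry_out(
  rows=[
    [0.1, 0.02, 0.08, -0.001, 0.04, 0.001, -1],
    [0.19, 0.04, 0.17, -0.001, 0.08, 0.002, -1],
    [0.29, 0.07, 0.26, -0.002, 0.125, 0.003, -1],
    [0.39, 0.09, 0.35, -0.003, 0.17, 0.004, -1],
    [0.49, 0.11, 0.44, -0.003, 0.21, 0.005, -1],
    [0.579, 0.135, 0.526, -0.004, 0.2505, 0.0065, -1],
    [0.579, 0.135, 0.526, -0.004, 0.2505, 0.0065, -1],
    [0.579, 0.135, 0.526, -0.004, 0.2505, 0.0065, -1],
  ],
)

```text
clock: 16.7
position: [452.5, -119.9, 313.2]
ee_rot: [-0.535, 0.586, -0.411, -0.448]
contact_force: [-0.1, 0.5, -2.9]
gripper_width: 52.8
grasp_force: 66.9
```

Run:
```python
from plan import *
s=arm.read_state();print(s["position"],s["joints"].round(3),s["gripper_width"])
print(rel(*rackpose((-45,0,172.5),23.3,np.radians(15)),s))
```

```text
[ 452.45030568 -119.93189204  313.24381066] [ 0.084  0.325 -0.922  1.323 -1.376 -1.247] 52.78834579919791
(array([-0.486,  0.005,  0.132]), array([-0.0002,  0.0004, -0.0006]))
```

Emit:
carry_out(
  rows=[
    [-0.1, 0.003, 0.03, 0, 0, 0, -1],
    [-0.22, 0.005, 0.06, 0, 0, 0, -1],
    [-0.34, 0.005, 0.09, 0, 0, 0, -1],
    [-0.43, 0.005, 0.115, 0, 0, 0, -1],
    [-0.486, 0.005, 0.132, 0, 0, 0, -1],
    [-0.486, 0.005, 0.132, 0, 0, 0, -1],
    [-0.486, 0.005, 0.132, 0, 0, 0, -1],
  ],
)

```text
clock: 17.58
position: [450.9, -120.5, 212.8]
ee_rot: [-0.535, 0.586, -0.411, -0.449]
contact_force: [0.1, 0.5, -1.8]
gripper_width: 52.9
grasp_force: 66.9
```

```bash
python3 look.py w10
python3 - <<'E'
from plan import *
s=arm.read_state();print(rel(*rackpose((-45,0,169),23.3,np.radians(15)),s))
p,d,K,T=load("w10"); C=cloud(d,K,T);r=(C-O)@np.c_[EX,EY,EZ]
hsv=cv2.cvtColor(p,cv2.COLOR_RGB2HSV).astype(int);m=(hsv[...,0]>100)&(hsv[...,0]<125)&(hsv[...,1]>80)
q=r[m];q=q[(q[:,2]>140)&(q[:,2]<220)&(abs(q[:,0])<120)];print("blue",np.percentile(q,[1,50,99],axis=0).round(1))
E
```

```text
17.575 [ 450.9 -120.5  212.8] [-0.5345  0.5859 -0.4114 -0.4492] [ 0.054  0.507 -0.994  1.409 -1.321 -1.501] 52.87931134590799
[[-9.96000e-01 -4.80000e-02  7.70000e-02  4.45892e+02]
 [ 9.10000e-02 -5.24000e-01  8.47000e-01 -1.68460e+02]
 [-1.00000e-03  8.50000e-01  5.26000e-01  2.74783e+02]
 [ 0.00000e+00  0.00000e+00  0.00000e+00  1.00000e+00]]
(array([-0.019, -0.004,  0.002]), array([-0.0001, -0.0003, -0.0007]))
blue [[-70.6 -32.5 181.8]
 [-46.3  21.7 196.3]
 [-23.   34.5 199.1]]
```

Blue matches green's release pose: label y from -32.5 to +34.5, axis at z≈172. I release it the same way.

Emit:
carry_out(
  rows=[
    [-0.018, 0, 0.004, 0, 0, 0, -1],
    [-0.018, 0, 0.004, 0, 0, 0, -1],
    [-0.018, 0, 0.004, 0, 0, 0, 1],
    [-0.018, 0, 0.004, 0, 0, 0, 1],
    [-0.018, 0, 0.004, 0, 0, 0, 1],
    [-0.018, 0, -0.25, 0, 0, 0, 1],
    [0, 0, -0.5, 0, 0, 0, 1],
    [0.1, 0, -0.6, 0, 0, 0, 1],
    [0.2, 0, -0.6, 0, 0, 0, 1],
    [0.3, 0, -0.6, 0, 0, 0, 1],
    [0.3, 0, -0.6, 0, 0, 0, 1],
    [0.3, 0, -0.6, 0, 0, 0, 1],
  ],
)

```text
clock: 19.12
position: [459.4, -20.8, 300.6]
ee_rot: [-0.535, 0.586, -0.411, -0.45]
contact_force: [-0.1, -0.0, 0.0]
gripper_width: 85.3
grasp_force: 0.0
```

Emit:
carry_out(
  rows=[
    [0.05, 0, 0, 0, 0, 0, 1],
    [0.1, 0, 0, 0, 0, 0, 1],
    [0.1, 0, 0, 0, 0, 0, 1],
    [0.1, 0, 0, 0, 0, 0, 1],
    [0.1, 0, 0, 0, 0, 0, 1],
    [0.1, 0, 0, 0, 0, 0, 1],
    [0.1, 0, 0, 0, 0, 0, 1],
    [0.1, 0, 0, 0, 0, 0, 1],
    [0.1, 0, 0, 0, 0, 0, 1],
    [0.1, 0, 0, 0, 0, 0, 1],
    [0.1, 0, 0, 0, 0, 0, 1],
    [0.1, 0, 0, 0, 0, 0, 1],
  ],
)

```text
clock: 20.62
position: [459.1, -25.8, 320.4]
ee_rot: [-0.535, 0.586, -0.411, -0.45]
contact_force: [0.3, 0.5, -0.7]
gripper_width: 85.7
grasp_force: 0.0
```

Run:
```python
from plan import *
ims=[]
for n in("scene","side"):
    p,d=arm.get_image(n); c=arm.calibration(n)
    C=cloud(d,c["mtx"],c["cam_to_world"]);r=(C-O)@np.c_[EX,EY,EZ]
    hsv=cv2.cvtColor(p,cv2.COLOR_RGB2HSV).astype(int);H,S=hsv[...,0],hsv[...,1]
    inb=(abs(r[...,0])<140)&(abs(r[...,1])<55)&(r[...,2]>15)&(r[...,2]<220)
    for nm,m in dict(green=(H>60)&(H<90)&(S>60),blue=(H>100)&(H<125)&(S>80),red=((H<6)|(H>174))&(S>150)).items():
        q=r[m&inb]
        if len(q): print(n,nm,len(q),np.percentile(q,[2,50,98],axis=0).round().tolist())
    b=p[170:260,310:410] if n=="scene" else p[170:270,290:390]
    ims.append(cv2.resize(b,(400,380),interpolation=cv2.INTER_CUBIC))
cv2.imwrite("pics/end.png",np.hstack(ims)[...,::-1])
```

```text
scene green 56 [[-67.0, -32.0, 59.0], [-56.0, -9.0, 73.0], [-35.0, 36.0, 83.0]]
scene blue 60 [[-28.0, -34.0, 70.0], [-6.0, -17.0, 82.0], [16.0, 40.0, 94.0]]
scene red 60 [[-117.0, -32.0, 47.0], [-109.0, 13.0, 63.0], [-88.0, 33.0, 74.0]]
side green 36 [[-64.0, -32.0, 58.0], [-50.0, -0.0, 75.0], [-26.0, 33.0, 79.0]]
side blue 60 [[-11.0, -36.0, 66.0], [1.0, 1.0, 86.0], [27.0, 29.0, 92.0]]
side red 25 [[-115.0, -34.0, 51.0], [-104.0, 18.0, 64.0], [-78.0, 30.0, 68.0]]
```

View pics/end.png

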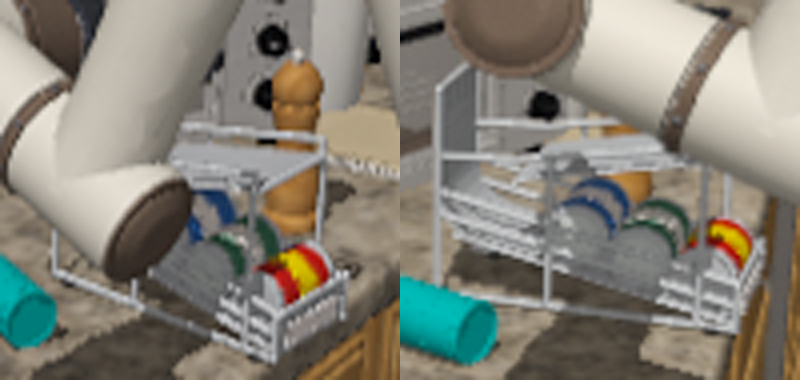

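Both views show red, green and blue lying straight, in that order, behind the front stop, with the arm clear.

```bash
python3 -c "
from bench import arm
print(arm.job_done())"
```

```text
the job is handed in; nothing more can be done
None
```

The job is handed in, with no verdict returned: the final pictures show red, green and blue queued in that order behind the front stop, and I never touched the yellow tin, pepper mill, creamer or soap.

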